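Square up and clamp a pine blank on the fixture plate

ROBOT

A 7-joint arm with a two-finger parallel gripper is mounted at the origin on the work surface. World frame = base frame: x ahead of the robot, y to its left, z up, the work surface at z = 0. Lengths are in m, angles in rad, forces in N, time in s.
With the tool pointing down it reaches from about 0.425 to 0.925 m from the base axis. Payload 6.8 kg.
Tool frame: the origin (TCP) lies at the very end of the fingers, on their centre line; the grasp point (between the pads) lies 19 mm behind it; z points along the fingers, y is the line along which they close (so a half turn about z gives the same grasp; the last joint's range is limited). The gripper opens to 85 mm and grips with 20 to 120 N. Pads are 22 mm wide; open, the fingers measure 114 mm over their backs; the gripper's body (76 mm by 85 mm) begins 54 mm behind the grasp point. The pads swing forward as they close: fully open they stand 13 mm farther back than shut.
Start: joints at [-1.229, 0.477, 0.022, 1.555, -0.011, 1.109, -0.083], TCP at [0.293, 0.608, 0.231] pointing down, gripper open.
Joint ranges: [-2.96, 2.96], [-0.34, 2.1], [-1.41, 1.46], [0.24, 2.44], [-1.37, 4.51], [0.17, 1.92], [-2.96, 2.96]. Speed limits (rad/s): [2.39, 2.39, 3.14, 3.14, 3.14, 3.14, 3.14].

INTERFACE

Orientations are given as a unit quaternion [w, x, y, z].
In Python, from station import get_obs, read_camera, hand_in gives the robot as it stands.
- The arm moves only by the tool arm_command, never from a script. Its argument "commands" is one flat list of numbers, 7 for each row, row after row: the shift along the tool's x, y, z in m, then the turn, a rotation vector about the tool's x, y, z in degrees, then the opening, from 0 (shut) to 1 (fully open). In form: [tx, ty, tz, rx, ry, rz, fingers, tx, ty, tz, rx, ry, rz, fingers, ...]. A call has 1 to 8 rows; each row is the pose to reach, as a shift and turn from the pose commanded when the call began, along the tool's axes at that moment; what a row does not reach only later rows make up. A row lasts 1/10 s, in which the tool goes at most 50 mm and 8.59 degrees, less where a joint would pass 70% of its speed; a pose out of reach is approached as far as the arm can. A call with a gripper value outside its range is refused whole. The fingers move at their own pace and stop on an object; "force" is the grip in N (left out, the last holds). Time passes only in rows, so rows that repeat a pose let the fingers close. It gives the time, the measured TCP pose, the force, the opening and the grip force at its end, in the units of the state.
- get_obs(): the state, without advancing time (a new reading comes with each control period).
- read_camera(name): name is "scene" or "top" or "wrist"; returns a dict with "img" (420x560x3 uint8, red, green, blue), "camera_matrix" (3x3 intrinsics, pixels), "pose" (4x4, takes a point from camera to world coordinates). Camera axes: x right, y down, z forward; pixel columns grow to the right and rows downward; lengths in m; the calibration is good to about 2 mm. A picture is of the moment at which its call begins. There is no depth.
- hand_in(): hands the job in; it is judged then, once.
The state is a dict: "t": time; "q": joint angles; "joint_vel": joint speeds; "joint_torque": joint torques, N m; "eef_pos": TCP position; "tool_rot": TCP orientation; "contact_force": force on the tool from outside, world axes, zero at the start; "torque": the same for the moment, N m; "gripper_width": opening from 0.0 (shut) to 1.0 (fully open); "grasp_force": force on a finger pad.
Only numpy, scipy, OpenCV 4.12 (cv2) and the standard library are available. Lean on these libraries where they do the work, as an engineer would, in place of code of your own. Each camera call takes 0.05 s, during which the arm holds its last target. There are 200 camera calls.

TASK

Slide the pine blank on the fixture plate until it sits square and flush against both the back fence and the side stop. Then screw the clamp down on it by its T-bar: turn it clockwise until it bites and the bar suddenly turns hard, then give it one further quarter turn and no more. Leave the blank seated and the other things on the bench where they are.

Things in the scene. Friction and masses are not known exactly. Their poses are not given: they have to be found in the camera images.
- plate: Fixture plate, fixed on the bench: ribbed aluminium, 320 by 320 mm, 18 mm thick. Origin on its underside; it spans x -150 to +170, y -160 to +160 mm, top at z +18. Axes: x away from the robot to the back fence, y to the side stop, z up. Back fence: steel bar 24 mm high, 20 thick, its front face at x +85, from y -100 to +115. Side stop: bar 24 high, 20 thick, its inner face at y +95, from x -40 to +70.
- corner (a point): Inside corner on the plate's top (x +85, y +95, z +18 mm of the plate, same axes), where the faces of back fence and side stop would meet. With the blank seated, the blank's origin lies 75 mm in -x and 90 mm in -y from here.
- blank: Pine blank: flat panel 150 mm (x) by 180 mm (y) by 30 mm thick, 0.3 to 0.55 kg, lying loose on the plate under the clamp's foot, 1 to 5 cm from fence and stop and up to 0.2 rad askew. Origin: middle of its underside, z up. Seated, its +x face lies on the back fence and its +y face on the side stop. Pushed at its sides it slides easily.
- column_top (a point): Top centre of the clamp's fixed steel column (24 mm round), which stands behind the fence at x +133, y +5, z +112 mm of the plate. A grey arm 24 mm wide (boss 36 mm) runs from it in -x over the fence, underside 82 to 86, top about 106 to 112 mm above the bench, and carries the upright clamp screw.
- screw: Clamp screw. Origin: on its upright axis at the T-bar's mid-height, about 136 mm above the bench at x +40, y +5 of the plate; sinks 4 mm a turn when tightened (clockwise seen from above); this frame does not turn. Hub 28 mm across, 14 mm up and down; arm top 20 to 30 mm below. Its flat round foot, 40 mm across, turns with it and starts 1.5 to 8 mm over the blank: feel for the bite.
- bar_end (a point): Centre of one ball end (18 mm) of the T-bar, 50 mm from the screw axis; turns with it. The bar is level, straight, round, 12 mm thick, 118 mm long, through the axis, with a like ball opposite; push it round or grip across it. Free it takes 0.03 N m (under 1 N at the ball); past the bite this climbs evenly, by 0.3 to 0.6 N m (6 to 12 N at the ball) in a quarter turn. It stays where left.
- spanner: Bystander: open-ended spanner 150 mm long, lying on the plate beyond the side stop.
- wax_tin: Bystander: small round tin, 44 mm across, 50 mm high, standing on the plate behind the back fence.
- chip_brush: Bystander: wooden hand brush 200 mm long on the bench, right of the plate.
- caliper: Bystander: steel calliper 200 mm long on the bench, right of the plate.
- driver: Bystander: screwdriver 200 mm long on the bench, left of the plate.
- glue: Bystander: white glue bottle, 60 mm across, 170 mm high, on the bench, back left.
Things that resemble listed ones, but are neither listed nor needed, are in the scene too. Leave any black or turquoise look-alike of the blank alone.

How it is judged:
On the way, in this order (a step that is already met when the one before it is completed fails the run):
1. the blank sits square against back fence and side stop (gaps under 3 mm), the clamp not yet touching it (x of blank in the frame of corner between -0.078 and -0.072 m and y of blank in the frame of corner between -0.093 and -0.087 m and angle between the x axis of blank and the x axis of corner, either way round below 0.02 rad and z of blank in the frame of corner below 0.003 m and contact force between screw and blank below 1 N), for 0.2 s.
2. the clamp's foot bears on the seated blank (x of blank in the frame of corner between -0.078 and -0.072 m and y of blank in the frame of corner between -0.093 and -0.087 m and angle between the x axis of blank and the x axis of corner, either way round below 0.02 rad and z of blank in the frame of corner below 0.003 m and contact force between screw and blank above 8 N), for 0.1 s.
At the end, for the whole second after the job is handed in: The blank lies on the plate with gaps under 3 mm to back fence and side stop and under 0.02 rad askew, at rest, and the foot presses on it with 32 to 72 N: a quarter turn past the bite, give or take a tenth of a turn (x of blank in the frame of corner between -0.078 and -0.072 m and y of blank in the frame of corner between -0.093 and -0.087 m and angle between the x axis of blank and the x axis of corner, either way round below 0.02 rad and z of blank in the frame of corner below 0.003 m and contact force between screw and blank between 32 and 72 N and linear speed of blank below 0.01 m/s and linear speed of screw below 0.005 m/s); the robot touches nothing.
It fails at once if the clamp is overtightened (over 90 N on the blank) (contact force between screw and blank above 90 N).
It fails at once if a thing lying by on the plate or the bench is moved by more than 20 mm (distance of any of spanner, wax_tin, chip_brush, caliper, driver, glue from where it was at the start of the episode above 0.02 m).
It also fails if it takes over 72 s, if anything falls off the work surface, if the arm or the gripper's body presses on something with over 40 N, if the wrist force passes 120 N, or if a joint passes its speed limit or range.

## Working session

There is one attempt and no reset: what is moved stays moved. The work goes in short steps, Python scripts to look and compute and a tool call to move; the robot and the scene stay as the last step left them, time stands still between calls to the robot, and variables do not carry over. Pictures are saved under pics/ and viewed, at most 10 in all, crops included, and the job is handed in when it is done.

Besides the shell and the picture viewer there is one more tool, called as name(argument=value, ...) on one line, values as JSON. arm_command: Moves the arm, as the interface text tells. Its arguments: {"type":"object","properties":{"commands":{"type":"array","items":{"type":"number"}},"force":{"type":"number"}},"required":["commands"]}

```bash
mkdir -p pics; cat > h.py <<'E'
import cv2,numpy as np
from station import *
def snap(n,f):
    c=read_camera(n);cv2.imwrite('pics/'+f,c['img'][:,:,::-1]);np.savez('pics/'+f+'.npz',K=c['camera_matrix'],P=c['pose']);return c
def load(f):
    d=np.load('pics/'+f+'.npz');return d['K'],d['P']
def px2w(K,P,uv,z):
    uv=np.atleast_2d(uv).astype(float);r=np.c_[uv,np.ones(len(uv))]@np.linalg.inv(K).T@P[:3,:3].T
    o=P[:3,3];return o+r*((z-o[2])/r[:,2])[:,None]
def w2px(K,P,X):
    X=np.atleast_2d(X);c=(X-P[:3,3])@P[:3,:3];p=c@K.T;return p[:,:2]/p[:,2:]
E
python3 - <<'E'
from h import *
for n in('top','scene'):
    c=snap(n,n+'0.png');print(n,c['pose'].round(3),c['camera_matrix'])
o=get_obs();print(o)
E
```

```text
top [[-0.    -0.984  0.177  0.285]
 [-1.     0.002  0.009 -0.004]
 [-0.009 -0.177 -0.984  1.444]
 [ 0.     0.     0.     1.   ]] [[472.12989254   0.         275.49981603]
 [  0.         472.12989254 211.92359202]
 [  0.           0.           1.        ]]
scene [[-0.11   0.684 -0.721  1.536]
 [ 0.994  0.087 -0.069  0.1  ]
 [ 0.015 -0.724 -0.689  1.066]
 [ 0.     0.     0.     1.   ]] [[481.72019079   0.         285.08459762]
 [  0.         481.72019079 204.37941802]
 [  0.           0.           1.        ]]
{'t': 0.1, 'q': array([-1.22907152,  0.47776098,  0.02229922,  1.55633549, -0.01148728,
        1.10928339, -0.08307076]), 'joint_vel': array([-6.74877911e-04, -6.37918919e-04,  1.07431610e-03, -2.19193561e-03,
       -5.90631757e-04, -1.22365147e-03,  5.34401861e-05]), 'joint_torque': array([ 4.11111701e-03, -5.97756958e+01,  1.61319271e+00, -2.81953830e+01,
        1.27567790e-02,  4.99005691e-03, -1.49694836e-05]), 'eef_pos': array([0.29325551, 0.60738698, 0.23040011]), 'tool_rot': array([-1.29429969e-04,  2.22975226e-01,  9.74823758e-01, -8.19652350e-04]), 'contact_force': array([ 0.46473279, -0.43800485, -1.15383628]), 'torque': array([0.00844911, 0.04732474, 0.04274545]), 'grasp_force': 0.0, 'gripper_width': 0.9973393910937737}
```

View pics/top0.png

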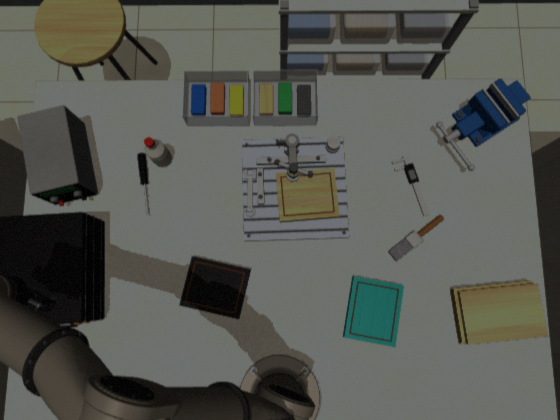

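View pics/scene0.png

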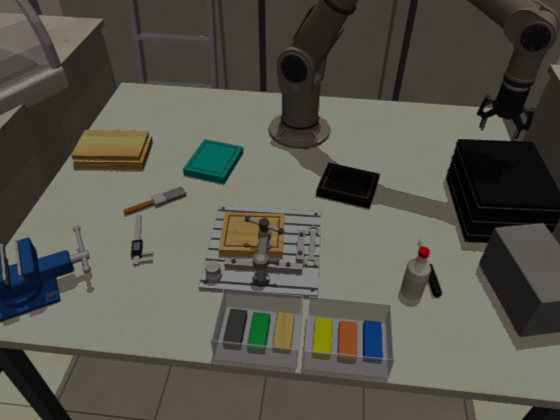

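The overview shows the plate at about (243–348, 138–241) in the top view. The fence is at the top, the side stop at the left, and the blank at about (307,196). I'll enlarge both views next.

```bash
python3 - <<'E'
from h import *
a=cv2.imread('pics/top0.png')[128:248,228:358];b=cv2.imread('pics/scene0.png')[195:305,190:335]
a=cv2.resize(a,None,fx=4.6,fy=4.6,interpolation=cv2.INTER_CUBIC);b=cv2.resize(b,None,fx=5.2,fy=5.2,interpolation=cv2.INTER_CUBIC)
g=lambda i:(255*(i/255.)**.6).astype('uint8')
cv2.imwrite('pics/a.png',g(a));cv2.imwrite('pics/b.png',g(b));print(a.shape,b.shape)
E
```

```text
(552, 598, 3) (572, 754, 3)
```

View pics/a.png

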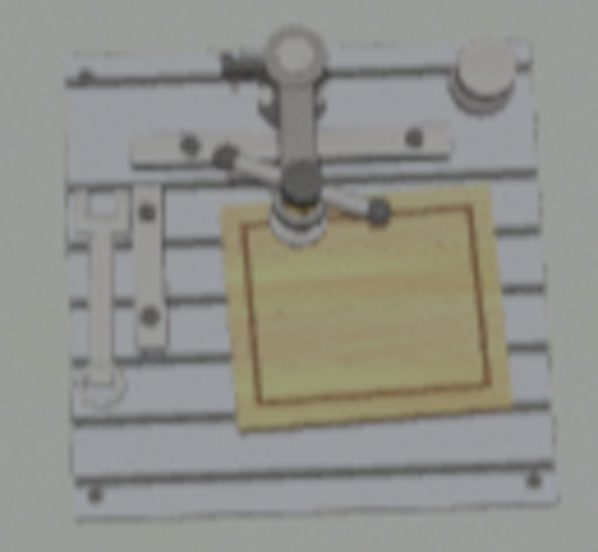

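View pics/b.png

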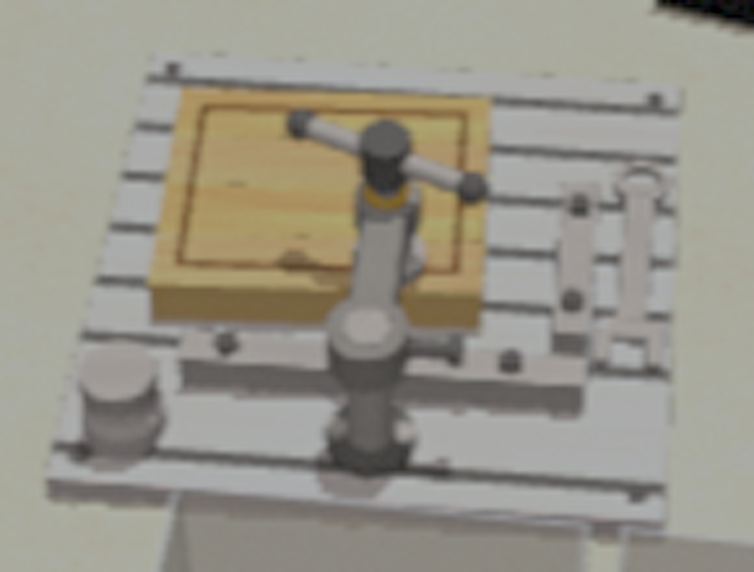

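Zoomed top view: blank corners at about (221,207), (490,186), (511,407), (241,432), the bar's balls at (226,157) and (378,211). Zoomed scene view: balls at (301,123) and (470,188), and the blank's four top corners plus two back-bottom ones are visible. I'll fit the poses from these.

```bash
cat > fit.py <<'E'
from h import *
from scipy.optimize import least_squares
A=lambda p:(np.array(p)+.5)/4.6-.5+[228,128]
B=lambda p:(np.array(p)+.5)/5.2-.5+[190,195]
ct,cs=load('top0.png'),load('scene0.png')
def fit(obs,x0,name):
    def T(s,l):
        c,n=np.cos(s[2]),np.sin(s[2]);l=np.array(l,float);return np.c_[s[0]+c*l[:,0]-n*l[:,1],s[1]+n*l[:,0]+c*l[:,1],l[:,2]]
    def res(s):
        return np.concatenate([w2px(*cam,T(s,l))-uv for cam,l,uv in obs]).ravel()
    r=least_squares(res,x0,loss='soft_l1');print(name,r.x.round(4),'res px',res(r.x).reshape(-1,2).round(1).tolist());return r.x
z=.018
if __name__=='__main__':
    pl=fit([(ct,[(.17,.16,z),(.17,-.16,z),(-.15,-.16,0),(-.15,.16,0)],A([(66,52),(532,42),(557,502),(75,519)])),
     (cs,[(-.15,-.16,z),(-.15,.16,z),(.17,.16,z),(.17,-.16,z)],B([(150,55),(684,86),(665,515),(48,482)]))],[.7,0,0],'plate')
    bl=fit([(ct,[(.075,.09,.048),(.075,-.09,.048),(-.075,-.09,z),(-.075,.09,z)],A([(221,207),(490,186),(511,407),(241,432)])),
     (cs,[(-.075,-.09,.048),(-.075,.09,.048),(.075,-.09,.018),(.075,.09,.018),(.075,-.09,.048)],B([(182,88),(490,97),(152,320),(480,328),(152,288)]))],[.7,0,0],'blank')
    print(px2w(*ct,A([(226,157),(378,211)]),.136),px2w(*cs,B([(301,123),(470,188)]),.136))
    c,s=np.cos(pl[2]),np.sin(pl[2]);R=np.array([[c,-s],[s,c]])
    print('screw exp',pl[:2]+R@[.04,.005],'blank in plate',R.T@(bl[:2]-pl[:2]),bl[2]-pl[2],'goal',[.01,.005])
    print('tin/spanner', px2w(*ct,A([(485,65)]),.068))
E
python3 fit.py
```

```text
plate [ 0.6105 -0.0483  0.034 ] res px [[-0.7, 0.4], [-0.8, -1.1], [-0.8, 0.3], [0.0, 0.3], [-0.0, -0.8], [-0.9, -0.2], [-0.1, 1.8], [-1.5, -0.4]]
blank [ 0.5923 -0.0858  0.0892] res px [[-0.7, -0.2], [-0.4, -0.9], [-0.7, 0.9], [-0.6, 0.8], [-0.9, 0.1], [-0.3, -0.1], [-0.4, 0.2], [0.2, 0.3], [-1.2, -0.6]]
[[ 0.66681481  0.00449752  0.136     ]
 [ 0.6318131  -0.08980506  0.136     ]] [[ 0.63010736 -0.08867196  0.136     ]
 [ 0.66536643  0.00428609  0.136     ]]
screw exp [ 0.6503522  -0.04192802] blank in plate [-0.01955643 -0.03688385] 0.05518236023459193 goal [0.01, 0.005]
tin/spanner [[ 0.74910932 -0.166243    0.068     ]]
```

```bash
cat > go.py <<'E'
from h import *
import sys
from scipy.spatial.transform import Rotation as Ro
PL=np.array([.6105,-.0483,.034])
def tgt(px,py,z,yaw_y_deg):
    """plate coords; yaw_y_deg: direction of tool y in plate, deg. Prints shift in tool axes."""
    o=get_obs();R=Ro.from_quat(o['tool_rot'][[1,2,3,0]])
    c,s=np.cos(PL[2]),np.sin(PL[2]);p=np.array([PL[0]+c*px-s*py,PL[1]+s*px+c*py,z])
    a=np.radians(yaw_y_deg)+PL[2];y=np.array([np.cos(a),np.sin(a),0]);zz=np.array([0,0,-1.]);x=np.cross(y,zz)
    G=Ro.from_matrix(np.c_[x,y,zz])
    print('shift',R.inv().apply(p-o['eef_pos']).round(4),'rot',np.degrees((R.inv()*G).as_rotvec()).round(2),'q',o['q'].round(2),'t',o['t'],'F',o['contact_force'].round(2),'T',o['torque'].round(3))
    d=o['eef_pos'][:2]-PL[:2]; Y=R.as_matrix()[:,1]
    print(' now plate',(c*d[0]+s*d[1]).round(4),(-s*d[0]+c*d[1]).round(4),'z',o['eef_pos'][2].round(4),'tool y deg in plate',np.degrees(np.arctan2(Y[1],Y[0])-PL[2]).round(2),'w',round(o['gripper_width'],2))
if __name__=='__main__': tgt(*map(float,sys.argv[1:5]))
E
python3 go.py .012 -.175 .2 0;python3 go.py .012 -.175 .2 180
```

```text
shift [-0.6628 -0.6019  0.0315] rot [-8.000e-02  6.000e-02  6.228e+01] q [-1.23  0.48  0.02  1.56 -0.01  1.11 -0.08] t 0.1 F [ 0.46 -0.44 -1.15] T [0.008 0.047 0.043]
 now plate -0.2948 0.6661 z 0.2304 tool y deg in plate 62.28 w 1.0
shift [-0.6628 -0.6019  0.0315] rot [-7.0000e-02 -9.0000e-02 -1.1772e+02] q [-1.23  0.48  0.02  1.56 -0.01  1.11 -0.08] t 0.1 F [ 0.46 -0.44 -1.15] T [0.008 0.047 0.043]
 now plate -0.2948 0.6661 z 0.2304 tool y deg in plate 62.28 w 1.0
```

arm_command(commands=[-0.663,-0.602,0,0,0,62.3,0.5,-0.663,-0.602,0,0,0,62.3,0.5,-0.663,-0.602,0,0,0,62.3,0.5,-0.663,-0.602,0,0,0,62.3,0.5,-0.663,-0.602,0,0,0,62.3,0.5,-0.663,-0.602,0,0,0,62.3,0.5,-0.663,-0.602,0,0,0,62.3,0.5,-0.663,-0.602,0,0,0,62.3,0.5])

```text
t: 0.9
eef_pos: [0.4434, 0.2349, 0.2312]
tool_rot: [-0.0, 0.697, 0.717, -0.0]
contact_force: [0.8, 0.6, 0.0]
gripper_width: 0.504
grasp_force: 0.0
```

```bash
python3 go.py .012 -.175 .2 0
```

```text
shift [-0.4629  0.1716  0.0311] rot [-0.01 -0.   -0.28] q [-0.93  0.19  0.37  1.98 -0.08  0.98 -0.5 ] t 0.9 F [0.84 0.59 0.01] T [0.017 0.01  0.01 ]
 now plate -0.1574 0.2887 z 0.2312 tool y deg in plate -0.28 w 0.5
```

arm_command(commands=[-0.463,0.172,0,0,0,0,0.5,-0.463,0.172,0,0,0,0,0.5,-0.463,0.172,0,0,0,0,0.5,-0.463,0.172,0,0,0,0,0.5,-0.463,0.172,0,0,0,0,0.5,-0.463,0.172,0,0,0,0,0.5,-0.463,0.172,0,0,0,0,0.5,-0.463,0.172,0,0,0,0,0.5])

```text
t: 1.7
eef_pos: [0.5954, -0.1348, 0.231]
tool_rot: [-0.0, 0.695, 0.719, -0.0]
contact_force: [0.4, 1.2, -0.9]
gripper_width: 0.499
grasp_force: 0.0
```

```bash
python3 go.py .012 -.175 .024 0
```

```text
shift [-0.0892  0.0301  0.2069] rot [-0.02 -0.02  0.01] q [-0.29  0.41  0.55  1.75 -0.24  1.06  0.37] t 1.7 F [ 0.42  1.15 -0.93] T [ 0.047 -0.076 -0.012]
 now plate -0.018 -0.0859 z 0.231 tool y deg in plate 0.01 w 0.5
```

arm_command(commands=[-0.089,0.03,0.05,0,0,0,0.5,-0.089,0.03,0.1,0,0,0,0.5,-0.089,0.03,0.207,0,0,0,0.5,-0.089,0.03,0.207,0,0,0,0.5,-0.089,0.03,0.207,0,0,0,0.5,-0.089,0.03,0.207,0,0,0,0.5,-0.089,0.03,0.207,0,0,0,0.5,-0.089,0.03,0.207,0,0,0,0.5])

```text
t: 2.5
eef_pos: [0.6298, -0.2213, 0.0269]
tool_rot: [0.002, 0.695, 0.719, 0.001]
contact_force: [0.3, -0.1, 1.1]
gripper_width: 0.504
grasp_force: 0.0
```

```bash
python3 - <<'E'
from h import *
a=snap('scene','s1.png')['img'][185:315,100:335]
cv2.imwrite('pics/s1c.png',(255*(cv2.resize(a,None,fx=3.4,fy=3.4,interpolation=cv2.INTER_CUBIC)[:,:,::-1]/255.)**.6).astype('uint8'))
E
python3 go.py .012 -.175 .024 0
```

```text
shift [-0.0015 -0.0016  0.0033] rot [0.25 0.06 0.01] q [-0.05  0.74  0.43  1.74 -0.42  0.76  0.62] t 2.55 F [-0.34 -0.19  0.51] T [-0.035 -0.081  0.022]
 now plate 0.0136 -0.1735 z 0.0273 tool y deg in plate 0.01 w 0.51
```

View pics/s1c.png

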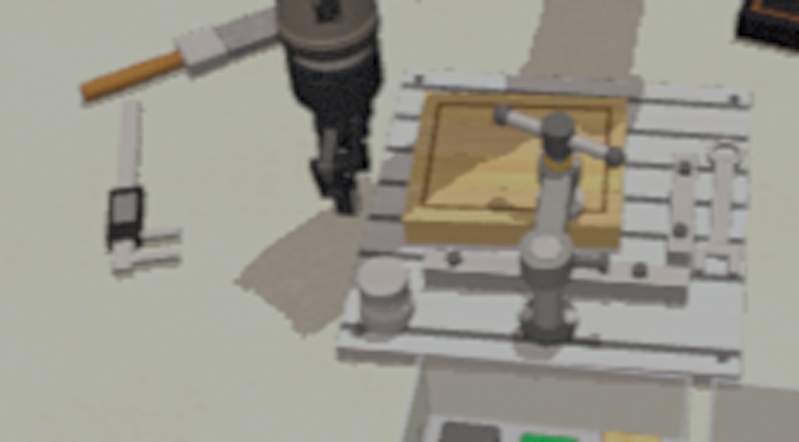

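The picture shows the fingers at about (345,205), clear and to the right of the blank. Tin, calliper and brush are untouched. Now I'll push towards the side stop.

arm_command(commands=[-0.012,0,0.003,0,0,0,0.5,-0.025,0,0.003,0,0,0,0.5,-0.037,0,0.003,0,0,0,0.5,-0.046,0,0.003,0,0,0,0.5,-0.054,0,0.003,0,0,0,0.5,-0.061,0,0.003,0,0,0,0.5,-0.066,0,0.003,0,0,0,0.5,-0.07,0,0.003,0,0,0,0.5])

```text
t: 3.35
eef_pos: [0.6304, -0.2913, 0.0212]
tool_rot: [-0.0, 0.695, 0.719, -0.0]
contact_force: [0.0, 0.8, -0.6]
gripper_width: 0.498
grasp_force: 0.0
```

arm_command(commands=[-0.002,0,0,0,0,0,0.5,-0.002,0,0,0,0,0,0.5])

```text
t: 3.55
eef_pos: [0.6305, -0.2931, 0.0213]
tool_rot: [-0.0, 0.695, 0.719, -0.0]
contact_force: [-0.1, -0.0, -0.5]
gripper_width: 0.503
grasp_force: 0.0
```

arm_command(commands=[-0.002,0,0,0,0,0,0.5,-0.002,0,0,0,0,0,0.5])

```text
t: 3.75
eef_pos: [0.6306, -0.2949, 0.0213]
tool_rot: [-0.0, 0.695, 0.719, 0.0]
contact_force: [-0.1, -0.5, 0.2]
gripper_width: 0.501
grasp_force: 0.0
```

arm_command(commands=[-0.002,0,0,0,0,0,0.5,-0.002,0,0,0,0,0,0.5])

```text
t: 3.95
eef_pos: [0.6306, -0.2972, 0.0214]
tool_rot: [0.0, 0.695, 0.719, -0.0]
contact_force: [0.8, -0.4, 0.2]
gripper_width: 0.5
grasp_force: 0.0
```

```bash
python3 go.py .012 -.096 .024 0
```

```text
shift [ 0.1535  0.0003 -0.0027] rot [ 0.01  0.01 -0.03] q [ 0.07  0.78  0.42  1.65 -0.42  0.79  0.71] t 3.95 F [ 0.76 -0.4   0.21] T [-0.036 -0.04   0.036]
 now plate 0.0116 -0.2495 z 0.0214 tool y deg in plate -0.03 w 0.5
```

I had the sign wrong: tool +x is plate +y. The finger moved away through free space and felt no force. I'll push the correct way now.

arm_command(commands=[0.04,0,-0.002,0,0,0,0.5,0.075,0,-0.002,0,0,0,0.5,0.088,0,-0.002,0,0,0,0.5,0.1,0,-0.002,0,0,0,0.5,0.112,0,-0.002,0,0,0,0.5,0.122,0,-0.002,0,0,0,0.5,0.13,0,-0.002,0,0,0,0.5,0.137,0,-0.002,0,0,0,0.5])

```text
t: 4.75
eef_pos: [0.626, -0.1609, 0.0235]
tool_rot: [0.001, 0.696, 0.719, -0.0]
contact_force: [-0.8, -3.7, -1.1]
gripper_width: 0.501
grasp_force: 1.5
```

```bash
python3 go.py .012 -.096 .024 0
```

```text
shift [ 0.0171  0.0003 -0.0005] rot [ 0.03  0.08 -0.09] q [-0.15  0.72  0.43  1.79 -0.42  0.73  0.54] t 4.75 F [-0.78 -3.73 -1.05] T [-0.612  0.022  0.108]
 now plate 0.0117 -0.1131 z 0.0235 tool y deg in plate -0.09 w 0.5
```

arm_command(commands=[0.004,0,0,0,0,0,0.5,0.008,0,0,0,0,0,0.5,0.011,0,0,0,0,0,0.5,0.011,0,0,0,0,0,0.5])

```text
t: 5.15
eef_pos: [0.6258, -0.1488, 0.0234]
tool_rot: [0.0, 0.695, 0.719, 0.0]
contact_force: [1.2, -2.4, 2.3]
gripper_width: 0.498
grasp_force: 1.0
```

arm_command(commands=[0.002,0,0,0,0,0,0.5,0.002,0,0,0,0,0,0.5])

```text
t: 5.35
eef_pos: [0.6256, -0.1482, 0.0235]
tool_rot: [0.001, 0.695, 0.719, -0.0]
contact_force: [-0.0, -5.0, 1.4]
gripper_width: 0.5
grasp_force: 2.5
```

arm_command(commands=[0.002,0,0,0,0,0,0.5,0.002,0,0,0,0,0,0.5])

```text
t: 5.55
eef_pos: [0.625, -0.148, 0.0235]
tool_rot: [0.001, 0.696, 0.718, -0.001]
contact_force: [-0.1, -7.8, 0.9]
gripper_width: 0.497
grasp_force: 4.1
```

```bash
python3 go.py .012 -.096 .024 0
```

```text
shift [ 0.0042  0.0008 -0.0005] rot [ 0.01  0.19 -0.12] q [-0.17  0.71  0.43  1.8  -0.42  0.72  0.52] t 5.55 F [-0.12 -7.81  0.9 ] T [-1.7    0.104  0.224]
 now plate 0.0111 -0.1002 z 0.0235 tool y deg in plate -0.12 w 0.5
```

Force rises at the stop: contact made. I'll back off and go round to the front face.

arm_command(commands=[-0.02,0,0,0,0,0,0.5,-0.04,0,-0.04,0,0,-8,0.5,-0.04,-0.04,-0.05,0,0,-16,0.5,-0.04,-0.08,-0.05,0,0,-24,0.5,-0.04,-0.12,-0.05,0,0,-32,0.5,-0.04,-0.155,-0.05,0,0,-40,0.5,-0.03,-0.155,-0.05,0,0,-48,0.5,0,-0.155,-0.05,0,0,-56,0.5])

```text
t: 6.35
eef_pos: [0.4691, -0.1518, 0.0735]
tool_rot: [-0.0, 0.276, 0.961, -0.0]
contact_force: [0.8, 0.5, 0.3]
gripper_width: 0.503
grasp_force: 0.0
```

```bash
python3 go.py -.145 .005 .024 90
```

```text
shift [0.0581 0.0858 0.0495] rot [-1.0e-02 -1.0e-02 -3.4e+01] q [ 0.01  0.41  0.22  2.13 -0.15  0.62  1.34] t 6.35 F [0.79 0.47 0.3 ] T [ 0.001 -0.03   0.022]
 now plate -0.1448 -0.0986 z 0.0735 tool y deg in plate 56.0 w 0.5
```

arm_command(commands=[0.02,0.03,0,0,0,-8.5,0.5,0.04,0.06,0,0,0,-17,0.5,0.058,0.086,0.01,0,0,-25.5,0.5,0.058,0.086,0.05,0,0,-34,0.5,0.058,0.086,0.05,0,0,-34,0.5])

```text
t: 6.85
eef_pos: [0.4636, -0.0447, 0.0201]
tool_rot: [-0.004, -0.019, 1.0, 0.001]
contact_force: [-1.6, -0.6, -0.0]
gripper_width: 0.5
grasp_force: 0.0
```

```bash
python3 go.py -.076 .005 .024 90
```

```text
shift [-0.0706 -0.0039 -0.0044] rot [ 0.1  -0.47  0.21] q [-0.07  0.48  0.04  2.19 -0.04  0.48  1.61] t 6.85 F [-1.6  -0.62 -0.  ] T [-0.049  0.143  0.019]
 now plate -0.1467 0.0086 z 0.0201 tool y deg in plate 90.21 w 0.5
```

arm_command(commands=[-0.015,-0.002,-0.003,0,0,0,0.5,-0.025,-0.003,-0.003,0,0,0,0.5,-0.033,-0.003,-0.003,0,0,0,0.5,-0.041,-0.003,-0.003,0,0,0,0.5,-0.048,-0.003,-0.003,0,0,0,0.5,-0.054,-0.003,-0.003,0,0,0,0.5,-0.06,-0.003,-0.003,0,0,0,0.5,-0.06,-0.003,-0.003,0,0,0,0.5])

```text
t: 7.65
eef_pos: [0.5274, -0.0477, 0.0265]
tool_rot: [-0.0, -0.016, 1.0, 0.0]
contact_force: [-0.8, 0.2, 0.3]
gripper_width: 0.498
grasp_force: 0.6
```

arm_command(commands=[-0.003,0,0,0,0,0,0.5,-0.003,0,0,0,0,0,0.5])

```text
t: 7.85
eef_pos: [0.5297, -0.0477, 0.0263]
tool_rot: [-0.0, -0.016, 1.0, -0.0]
contact_force: [-2.7, -0.9, 0.6]
gripper_width: 0.501
grasp_force: 1.5
```

arm_command(commands=[-0.003,0,0,0,0,0,0.5,-0.003,0,0,0,0,0,0.5])

```text
t: 8.05
eef_pos: [0.5307, -0.0477, 0.026]
tool_rot: [-0.002, -0.016, 1.0, -0.0]
contact_force: [-8.8, -0.1, 5.5]
gripper_width: 0.501
grasp_force: 4.1
```

arm_command(commands=[-0.003,0,0,0,0,0,0.5,-0.003,0,0,0,0,0,0.5])

```text
t: 8.25
eef_pos: [0.5306, -0.0478, 0.0255]
tool_rot: [-0.005, -0.016, 1.0, -0.0]
contact_force: [-15.7, -0.8, 10.6]
gripper_width: 0.505
grasp_force: 7.5
```

```bash
python3 go.py -.076 .005 .024 90
```

```text
shift [-0.0038  0.0017  0.0014] rot [ 0.01 -0.62 -0.08] q [-0.06  0.54  0.05  2.04 -0.04  0.57  1.62] t 8.25 F [-15.7   -0.81  10.6 ] T [-0.018  2.994 -0.037]
 now plate -0.0798 0.0033 z 0.0255 tool y deg in plate 89.92 w 0.5
```

arm_command(commands=[0.015,0,0,0,0,0,0.5,0.04,0,0,0,0,0,0.5,0.065,0,-0.04,0,0,8.5,0.5,0.065,-0.04,-0.05,0,0,17,0.5,0.065,-0.08,-0.05,0,0,25.5,0.5,0.065,-0.12,-0.05,0,0,34,0.5,0.065,-0.16,-0.05,0,0,42.5,0.5,0.03,-0.165,-0.05,0,0,51,0.5])

```text
t: 9.05
eef_pos: [0.508, -0.221, 0.0771]
tool_rot: [0.0, 0.423, 0.906, -0.002]
contact_force: [0.1, -0.3, 0.4]
gripper_width: 0.501
grasp_force: 0.0
```

```bash
python3 go.py .012 -.135 .024 0
```

```text
shift [-0.047   0.116   0.0528] rot [-0.12  0.17 37.98] q [ 0.05  0.5   0.31  1.99 -0.23  0.69  1.2 ] t 9.05 F [ 0.05 -0.32  0.42] T [-0.076 -0.04  -0.001]
 now plate -0.1083 -0.1691 z 0.0771 tool y deg in plate 37.98 w 0.5
```

arm_command(commands=[-0.015,0.04,0,0,0,8.5,0.5,-0.03,0.08,0,0,0,17,0.5,-0.047,0.116,0,0,0,25.5,0.5,-0.047,0.116,0.02,0,0,34,0.5,-0.047,0.116,0.053,0,0,38,0.5,-0.047,0.116,0.053,0,0,38,0.5])

```text
t: 9.65
eef_pos: [0.6281, -0.1712, 0.0195]
tool_rot: [-0.002, 0.689, 0.725, -0.002]
contact_force: [-1.1, 0.6, -0.3]
gripper_width: 0.501
grasp_force: 0.0
```

arm_command(commands=[0.01,0,0.002,0,0,0,0.5,0.02,0,0.002,0,0,0,0.5,0.028,0,0.002,0,0,0,0.5,0.033,0,0.002,0,0,0,0.5,0.033,0,0.002,0,0,0,0.5])

```text
t: 10.15
eef_pos: [0.6285, -0.1442, 0.0231]
tool_rot: [0.003, 0.69, 0.724, -0.001]
contact_force: [-1.2, -10.4, -2.1]
gripper_width: 0.5
grasp_force: 5.2
```

arm_command(commands=[0.004,0,0,0,0,0,0.5,0.004,0,0,0,0,0,0.5])

```text
t: 10.35
eef_pos: [0.628, -0.1441, 0.0234]
tool_rot: [0.005, 0.691, 0.723, -0.002]
contact_force: [-2.0, -18.4, -1.9]
gripper_width: 0.502
grasp_force: 8.5
```

arm_command(commands=[0.004,0,0,0,0,0,0.5,0.004,0,0,0,0,0,0.5])

```text
t: 10.55
eef_pos: [0.6274, -0.1439, 0.0238]
tool_rot: [0.006, 0.692, 0.722, -0.004]
contact_force: [-1.3, -24.6, -1.8]
gripper_width: 0.501
grasp_force: 12.0
```

```bash
python3 go.py .012 -.1 .024 0
```

```text
shift [-0.0039 -0.0016 -0.0002] rot [0.2  0.8  0.47] q [-0.19  0.72  0.45  1.8  -0.43  0.71  0.52] t 10.55 F [ -1.25 -24.61  -1.77] T [-4.993  0.375 -0.558]
 now plate 0.0136 -0.0961 z 0.0238 tool y deg in plate 0.47 w 0.5
```

The blank sat 4 mm further in this time, so the first push had left it askew. I'll repeat the fence push too.

arm_command(commands=[-0.02,0,0,0,0,0,0.5,-0.045,0,-0.04,0,0,-8,0.5,-0.045,-0.04,-0.05,0,0,-16,0.5,-0.045,-0.08,-0.05,0,0,-24,0.5,-0.045,-0.12,-0.05,0,0,-32,0.5,-0.045,-0.155,-0.05,0,0,-40,0.5,-0.03,-0.155,-0.05,0,0,-48,0.5,0,-0.155,-0.05,0,0,-56,0.5])

```text
t: 11.35
eef_pos: [0.4729, -0.1412, 0.0729]
tool_rot: [0.002, 0.267, 0.964, -0.0]
contact_force: [1.4, -0.2, -0.2]
gripper_width: 0.501
grasp_force: 0.0
```

```bash
python3 go.py -.11 .005 .024 90
```

```text
shift [0.0251 0.0948 0.0489] rot [-2.000e-02  1.900e-01 -3.293e+01] q [-0.02  0.41  0.22  2.13 -0.15  0.61  1.34] t 11.35 F [ 1.39 -0.19 -0.17] T [-0.011  0.013 -0.005]
 now plate -0.1406 -0.0882 z 0.0729 tool y deg in plate 57.07 w 0.5
```

arm_command(commands=[0.01,0.03,0,0,0,-8.5,0.5,0.02,0.06,0,0,0,-17,0.5,0.025,0.095,0.01,0,0,-25.5,0.5,0.025,0.095,0.045,0,0,-33,0.5,0.025,0.095,0.047,0,0,-33,0.5])

```text
t: 11.85
eef_pos: [0.4994, -0.0436, 0.0228]
tool_rot: [-0.002, -0.019, 1.0, 0.0]
contact_force: [-1.2, -0.5, 0.1]
gripper_width: 0.498
grasp_force: 0.0
```

arm_command(commands=[-0.01,0,0,0,0,0,0.5,-0.02,0,0,0,0,0,0.5,-0.027,0,0,0,0,0,0.5,-0.031,0,0,0,0,0,0.5,-0.031,0,0,0,0,0,0.5])

```text
t: 12.35
eef_pos: [0.5305, -0.0451, 0.0247]
tool_rot: [-0.002, -0.016, 1.0, -0.0]
contact_force: [-5.6, 0.3, 3.9]
gripper_width: 0.497
grasp_force: 2.8
```

arm_command(commands=[-0.005,0,0,0,0,0,0.5,-0.005,0,0,0,0,0,0.5])

```text
t: 12.55
eef_pos: [0.5305, -0.0452, 0.0237]
tool_rot: [-0.007, -0.016, 1.0, -0.0]
contact_force: [-17.0, -0.1, 11.9]
gripper_width: 0.499
grasp_force: 8.4
```

arm_command(commands=[-0.004,0,0,0,0,0,0.5,-0.004,0,0,0,0,0,0.5])

```text
t: 12.75
eef_pos: [0.5304, -0.0452, 0.023]
tool_rot: [-0.01, -0.016, 1.0, -0.0]
contact_force: [-24.7, -0.2, 18.0]
gripper_width: 0.5
grasp_force: 12.7
```

```bash
python3 go.py -.11 .005 .024 90
```

```text
shift [ 0.0301 -0.0009 -0.0003] rot [ 0.   -1.19 -0.16] q [-0.08  0.55  0.06  2.03 -0.05  0.58  1.62] t 12.75 F [-24.74  -0.23  18.05] T [0.039 5.004 0.075]
 now plate -0.0799 0.0058 z 0.023 tool y deg in plate 89.84 w 0.5
```

arm_command(commands=[0.025,0,0,0,0,0,0.5,0.05,0,-0.02,0,0,0,0.6,0.05,0,-0.07,0,0,0,0.6,0.05,0,-0.12,0,0,-6,0.6,0.05,0,-0.18,0,0,-12,0.6,0.05,0,-0.18,0,0,-18,0.6,0.05,0,-0.18,0,0,-22,0.6])

```text
t: 13.45
eef_pos: [0.4934, -0.0462, 0.2084]
tool_rot: [0.004, -0.208, 0.978, -0.001]
contact_force: [0.4, 0.2, -0.8]
gripper_width: 0.602
grasp_force: 0.0
```

```bash
python3 - <<'E'
from h import *
f=lambda a,k:(255*(cv2.resize(a,None,fx=k,fy=k,interpolation=cv2.INTER_CUBIC)[:,:,::-1]/255.)**.6).astype('uint8')
cv2.imwrite('pics/b2.png',f(snap('scene','s2.png')['img'][195:305,190:335],5.2))
E
python3 go.py .038 .005 .2 112
```

```text
shift [-0.1439 -0.0601  0.0077] rot [-0.11  0.27  0.25] q [-0.04  0.21  0.01  2.01 -0.    0.92  1.96] t 13.5 F [-0.12  0.47 -1.17] T [ 0.017  0.048 -0.017]
 now plate -0.118 0.0062 z 0.2069 tool y deg in plate 112.25 w 0.6
```

View pics/b2.png

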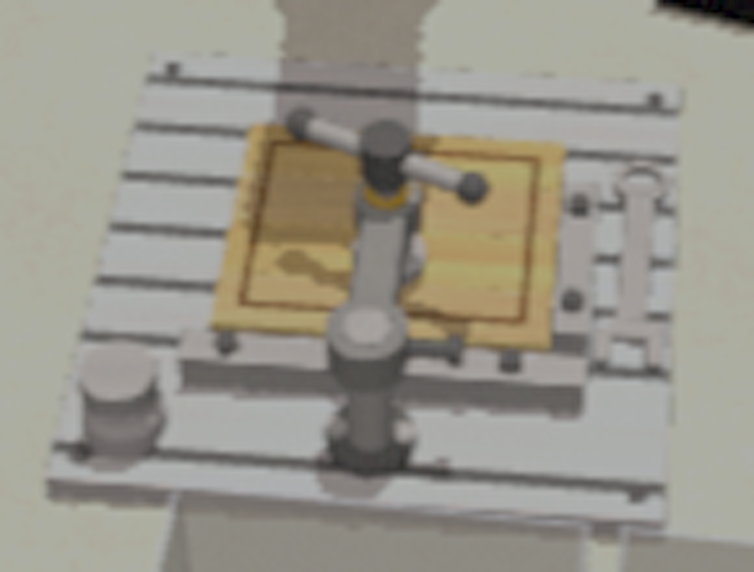

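The blank looks flush, with top corners at about (248,123), (565,143), (550,347) and (212,328). I'll check that numerically while moving above the screw.

```bash
python3 - <<'E'
from fit import *
b=fit([(cs,[(-.075,-.09,.048),(-.075,.09,.048),(.075,.09,.048),(.075,-.09,.048)],B([(248,123),(565,143),(550,347),(212,328)]))],[.62,-.04,.03],'blank')
pl=fit([(cs,[(-.15,-.16,z),(-.15,.16,z),(.17,.16,z),(.17,-.16,z)],B([(150,55),(684,86),(665,515),(48,482)]))],[.6,0,0],'plate')
c,s=np.cos(pl[2]),np.sin(pl[2]);print(np.array([[c,s],[-s,c]])@(b[:2]-pl[:2]),b[2]-pl[2])
E
```

```text
blank [ 0.6204 -0.0423  0.0457] res px [[0.2, 0.4], [-0.2, -0.0], [0.3, -0.0], [-0.3, -0.3]]
plate [ 0.61   -0.0465  0.0411] res px [[0.2, -0.6], [-0.7, -0.6], [1.1, 1.4], [-0.4, -0.2]]
[0.01060343 0.00373661] 0.004512663288518862
```

arm_command(commands=[-0.04,-0.02,0,0,0,0,0.6,-0.08,-0.04,0,0,0,0,0.6,-0.12,-0.06,0,0,0,0,0.6,-0.144,-0.06,0.008,0,0,0,0.6,-0.144,-0.06,0.008,0,0,0,0.6,-0.144,-0.06,0.008,0,0,0,0.6])

```text
t: 14.1
eef_pos: [0.6465, -0.0422, 0.1957]
tool_rot: [-0.001, -0.207, 0.978, 0.0]
contact_force: [-0.7, -0.9, 0.1]
gripper_width: 0.601
grasp_force: 0.0
```

```bash
python3 go.py .038 .005 .118 112
```

```text
shift [-0.0019 -0.0006  0.0777] rot [ 0.02 -0.09 -0.09] q [-0.05  0.47  0.02  1.66 -0.01  1.02  1.97] t 14.1 F [-0.68 -0.95  0.09] T [ 0.018  0.023 -0.036]
 now plate 0.0362 0.0048 z 0.1957 tool y deg in plate 111.91 w 0.6
```

Seated: the fit gives (10.6, 3.7) mm against (10, 5), at 0.0045 rad. Now down over the T-bar, straddling it.

arm_command(commands=[-0.002,0,0.03,0,0,0,0.6,-0.002,0,0.05,0,0,0,0.6,-0.002,0,0.065,0,0,0,0.6,-0.002,0,0.073,0,0,0,0.6,-0.002,0,0.077,0,0,0,0.6,-0.002,0,0.077,0,0,0,0.6])

```text
t: 14.7
eef_pos: [0.6487, -0.0416, 0.1195]
tool_rot: [0.0, -0.207, 0.978, -0.0]
contact_force: [0.8, -0.6, 0.5]
gripper_width: 0.598
grasp_force: 0.0
```

arm_command(commands=[0,0,0,0,0,8,0.6,0,0,0,0,0,16,0.6,0,0,0,0,0,24,0.6,0,0,0,0,0,32,0.6,0,0,0,0,0,40,0.6,0,0,0,0,0,48,0.6,0,0,0,0,0,48,0.6])

```text
t: 15.4
eef_pos: [0.6492, -0.041, 0.1203]
tool_rot: [0.001, 0.209, 0.978, 0.0]
contact_force: [-0.1, -0.1, -0.0]
gripper_width: 0.601
grasp_force: 0.0
```

```bash
python3 go.py .038 .005 .118 64; python3 - <<'E'
from h import *
a=snap('scene','s3.png')['img'][185:285,200:320]
cv2.imwrite('pics/b3.png',(255*(cv2.resize(a,None,fx=5,fy=5,interpolation=cv2.INTER_CUBIC)[:,:,::-1]/255.)**.6).astype('uint8'))
E
```

```text
shift [ 0.0004 -0.0013  0.0023] rot [ 0.03  0.07 -0.07] q [-0.2   0.56  0.23  1.73 -0.16  0.87  1.25] t 15.4 F [-0.11 -0.11 -0.  ] T [-0.031  0.012  0.019]
 now plate 0.0389 0.006 z 0.1203 tool y deg in plate 63.93 w 0.6
```

View pics/b3.png

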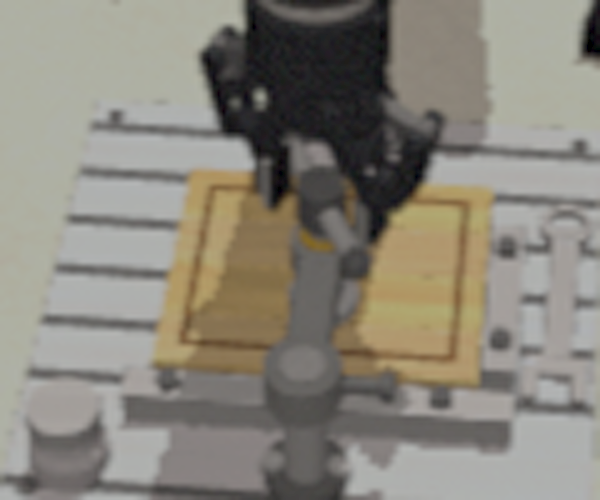

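The fingers are pushing the bar: the far ball moved to about (355,262), and the blank is still seated. I'll keep turning and watch the torque.

```bash
cat > tq.py <<'E'
from go import *
L=[]
for i in range(4):
    read_camera('wrist');o=get_obs();L.append(np.r_[o['torque'],o['contact_force']])
L=np.array(L);R=Ro.from_quat(o['tool_rot'][[1,2,3,0]]);Y=R.as_matrix()[:,1]
print('T',L.mean(0)[:3].round(3),'sdTz',L[:,2].std().round(3),'F',L.mean(0)[3:].round(2),'yaw',np.degrees(np.arctan2(Y[1],Y[0])-PL[2]).round(2),'q7',o['q'][6].round(2),'pos',o['eef_pos'].round(4),'t',o['t'].round(2))
E
python3 tq.py
```

```text
Traceback (most recent call last):
  File "tq.py", line 6, in <module>
    print('T',L.mean(0)[:3].round(3),'sdTz',L[:,2].std().round(3),'F',L.mean(0)[3:].round(2),'yaw',np.degrees(np.arctan2(Y[1],Y[0])-PL[2]).round(2),'q7',o['q'][6].round(2),'pos',o['eef_pos'].round(4),'t',o['t'].round(2))
                                                                                                                                                                                                            ^^^^^^^^^^^^
AttributeError: 'float' object has no attribute 'round'
```

arm_command(commands=[0,0,0.001,0,0,8,0.6,0,0,0.001,0,0,16,0.6,0,0,0.001,0,0,24,0.6,0,0,0.001,0,0,32,0.6,0,0,0.001,0,0,40,0.6,0,0,0.001,0,0,48,0.6,0,0,0.001,0,0,50,0.6])

```text
t: 16.35
eef_pos: [0.6488, -0.0419, 0.1183]
tool_rot: [0.0, 0.603, 0.798, -0.0]
contact_force: [0.1, -1.9, -0.7]
gripper_width: 0.597
grasp_force: 0.5
```

```bash
python3 tq.py
```

```text
Traceback (most recent call last):
  File "tq.py", line 6, in <module>
    print('T',L.mean(0)[:3].round(3),'sdTz',L[:,2].std().round(3),'F',L.mean(0)[3:].round(2),'yaw',np.degrees(np.arctan2(Y[1],Y[0])-PL[2]).round(2),'q7',o['q'][6].round(2),'pos',o['eef_pos'].round(4),'t',o['t'].round(2))
                                                                                                                                                                                                            ^^^^^^^^^^^^
AttributeError: 'float' object has no attribute 'round'
```

arm_command(commands=[0,0,0,0,0,8,0.6,0,0,0,0,0,16,0.6,0,0,0,0,0,24,0.6,0,0,0,0,0,32,0.6,0,0,0,0,0,40,0.6,0,0,0,0,0,48,0.6,0,0,0,0,0,50,0.6])

```text
t: 17.25
eef_pos: [0.6484, -0.0413, 0.1181]
tool_rot: [-0.0, 0.883, 0.469, -0.0]
contact_force: [-0.0, -0.3, 0.9]
gripper_width: 0.6
grasp_force: 0.5
```

```bash
python3 tq.py
```

```text
Traceback (most recent call last):
  File "tq.py", line 6, in <module>
    print('T',L.mean(0)[:3].round(3),'sdTz',L[:,2].std().round(3),'F',L.mean(0)[3:].round(2),'yaw',np.degrees(np.arctan2(Y[1],Y[0])-PL[2]).round(2),'q7',o['q'][6].round(2),'pos',o['eef_pos'].round(4),'t',o['t'].round(2))
                                                                                                                                                                                                            ^^^^^^^^^^^^
AttributeError: 'float' object has no attribute 'round'
```

```bash
sed -i "s/o\['t'\].round(2)/round(o['t'],2)/" tq.py; python3 tq.py
```

```text
T [-0.117  0.165  0.042] sdTz 0.041 F [-0.38 -0.96 -0.33] yaw -35.96 q7 -0.21 pos [ 0.6485 -0.0414  0.1183] t 17.65
```

arm_command(commands=[0,0,0,0,0,8,0.6,0,0,0,0,0,16,0.6,0,0,0,0,0,24,0.6,0,0,0,0,0,32,0.6,0,0,0,0,0,40,0.6,0,0,0,0,0,40,0.6])

```text
t: 18.25
eef_pos: [0.6488, -0.041, 0.1181]
tool_rot: [0.0, 0.99, 0.139, -0.0]
contact_force: [0.7, -0.5, -0.6]
gripper_width: 0.602
grasp_force: 0.0
```

```bash
python3 tq.py
```

```text
T [0.013 0.004 0.011] sdTz 0.022 F [-0.51  0.43 -0.11] yaw -75.84 q7 -0.79 pos [ 0.6489 -0.0412  0.1184] t 18.45
```

arm_command(commands=[0,0,0,0,0,8,0.6,0,0,0,0,0,16,0.6,0,0,0,0,0,24,0.6,0,0,0,0,0,32,0.6,0,0,0,0,0,40,0.6,0,0,0,0,0,45,0.6,0,0,0,0,0,45,0.6])

```text
t: 19.15
eef_pos: [0.6487, -0.0413, 0.1181]
tool_rot: [0.0, 0.968, -0.25, -0.0]
contact_force: [0.2, 0.8, -0.3]
gripper_width: 0.598
grasp_force: 0.1
```

```bash
python3 tq.py
```

```text
T [ 0.045  0.044 -0.016] sdTz 0.026 F [-0.5   0.62  0.  ] yaw -120.88 q7 -1.44 pos [ 0.6488 -0.0414  0.1184] t 19.35
```

arm_command(commands=[0,0,0,0,0,8,0.6,0,0,0,0,0,16,0.6,0,0,0,0,0,24,0.6,0,0,0,0,0,32,0.6,0,0,0,0,0,40,0.6,0,0,0,0,0,45,0.6,0,0,0,0,0,45,0.6])

```text
t: 20.05
eef_pos: [0.6487, -0.0417, 0.1182]
tool_rot: [0.0, 0.798, -0.602, 0.0]
contact_force: [0.4, 0.7, -0.1]
gripper_width: 0.601
grasp_force: 0.1
```

```bash
python3 tq.py
```

```text
T [-0.141  0.017  0.023] sdTz 0.029 F [-0.5  -0.49 -0.42] yaw -165.89 q7 -2.11 pos [ 0.6487 -0.0415  0.1184] t 20.25
```

arm_command(commands=[0,0,0,0,0,8,0.6,0,0,0,0,0,16,0.6,0,0,0,0,0,24,0.6,0,0,0,0,0,32,0.6,0,0,0,0,0,38,0.6,0,0,0,0,0,38,0.6])

```text
t: 20.85
eef_pos: [0.6486, -0.0414, 0.1181]
tool_rot: [-0.0, -0.559, 0.829, 0.0]
contact_force: [0.0, -0.2, -0.3]
gripper_width: 0.598
grasp_force: 0.1
```

```bash
python3 tq.py
```

```text
T [-0.056  0.045  0.011] sdTz 0.023 F [-0.12 -0.21 -0.26] yaw 156.13 q7 -2.7 pos [ 0.6487 -0.0413  0.1184] t 21.05
```

arm_command(commands=[0,0,0,0,0,-6,0.6,0,0,-0.045,0,0,-6,0.6,0,0,-0.045,0,0,-12,0.6,0,0,-0.045,0,0,-20,0.6,0,0,-0.045,0,0,-28,0.6,0,0,-0.045,0,0,-36,0.6,0,0,-0.045,0,0,-44,0.6,0,0,-0.045,0,0,-52,0.6])

```text
t: 21.85
eef_pos: [0.6488, -0.0412, 0.1636]
tool_rot: [-0.0, 0.868, -0.497, 0.0]
contact_force: [0.0, 0.7, 0.4]
gripper_width: 0.599
grasp_force: 0.0
```

arm_command(commands=[0,0,0,0,0,-8.5,0.6,0,0,0,0,0,-17,0.6,0,0,0,0,0,-25.5,0.6,0,0,0,0,0,-34,0.6,0,0,0,0,0,-42.5,0.6,0,0,0,0,0,-51,0.6,0,0,0,0,0,-59.5,0.6,0,0,0,0,0,-68,0.6])

```text
t: 22.65
eef_pos: [0.6487, -0.0412, 0.1637]
tool_rot: [-0.0, 0.997, 0.073, 0.0]
contact_force: [-0.1, -0.1, -0.5]
gripper_width: 0.6
grasp_force: 0.0
```

arm_command(commands=[0,0,0,0,0,-8.5,0.6,0,0,0,0,0,-17,0.6,0,0,0,0,0,-25.5,0.6,0,0,0,0,0,-34,0.6,0,0,0,0,0,-42.5,0.6,0,0,0,0,0,-51,0.6,0,0,0,0,0,-59.5,0.6,0,0,0,0,0,-68,0.6])

```text
t: 23.45
eef_pos: [0.6487, -0.0414, 0.1638]
tool_rot: [0.0, 0.786, 0.618, 0.0]
contact_force: [-0.6, -0.1, 0.2]
gripper_width: 0.6
grasp_force: 0.0
```

```bash
python3 go.py .0385 .005 .117 -16
```

```text
shift [-0.0006  0.0002  0.0468] rot [ 0.04 -0.03  0.43] q [-0.47  0.57  0.62  1.71 -0.39  0.98  0.06] t 23.45 F [-0.62 -0.11  0.22] T [-0.042  0.044  0.009]
 now plate 0.0384 0.0056 z 0.1638 tool y deg in plate -15.57 w 0.6
```

arm_command(commands=[0,0,0.025,0,0,0,0.6,0,0,0.04,0,0,0,0.6,0,0,0.048,0,0,0,0.6,0,0,0.048,0,0,8,0.6,0,0,0.048,0,0,16,0.6,0,0,0.048,0,0,24,0.6,0,0,0.048,0,0,32,0.6,0,0,0.048,0,0,32,0.6])

```text
t: 24.25
eef_pos: [0.6485, -0.0413, 0.115]
tool_rot: [0.0, 0.928, 0.374, -0.001]
contact_force: [-0.7, 0.4, 0.6]
gripper_width: 0.599
grasp_force: 0.1
```

```bash
python3 tq.py
```

```text
T [-0.02   0.073 -0.002] sdTz 0.008 F [ 0.01 -0.27 -0.3 ] yaw -47.85 q7 -0.38 pos [ 0.6487 -0.0413  0.1154] t 24.45
```

arm_command(commands=[0,0,0,0,0,8,0.6,0,0,0,0,0,16,0.6,0,0,0,0,0,24,0.6,0,0,0,0,0,32,0.6,0,0,0,0,0,40,0.6,0,0,0,0,0,40,0.6])

```text
t: 25.05
eef_pos: [0.6487, -0.0412, 0.1151]
tool_rot: [0.0, 0.999, 0.035, -0.0]
contact_force: [-0.3, 0.2, -0.1]
gripper_width: 0.598
grasp_force: 0.0
```

```bash
python3 tq.py
```

```text
T [ 0.013  0.017 -0.011] sdTz 0.014 F [0.13 0.13 0.16] yaw -87.83 q7 -0.95 pos [ 0.6488 -0.0413  0.1154] t 25.25
```

arm_command(commands=[0,0,0,0,0,8,0.6,0,0,0,0,0,16,0.6,0,0,0,0,0,24,0.6,0,0,0,0,0,32,0.6,0,0,0,0,0,40,0.6,0,0,0,0,0,40,0.6])

```text
t: 25.85
eef_pos: [0.6487, -0.0414, 0.1151]
tool_rot: [0.0, 0.951, -0.309, -0.0]
contact_force: [1.0, -0.9, -0.3]
gripper_width: 0.603
grasp_force: 0.0
```

```bash
python3 tq.py
```

```text
T [-0.009  0.021  0.013] sdTz 0.018 F [ 0.08 -0.1  -0.03] yaw -127.83 q7 -1.53 pos [ 0.6488 -0.0414  0.1155] t 26.05
```

arm_command(commands=[0,0,0,0,0,8,0.6,0,0,0,0,0,16,0.6,0,0,0,0,0,24,0.6,0,0,0,0,0,32,0.6,0,0,0,0,0,40,0.6,0,0,0,0,0,40,0.6])

```text
t: 26.65
eef_pos: [0.6487, -0.0416, 0.1151]
tool_rot: [0.0, 0.788, -0.616, 0.0]
contact_force: [-0.2, -0.1, 0.1]
gripper_width: 0.603
grasp_force: 0.0
```

```bash
python3 tq.py
```

```text
T [-0.026 -0.     0.01 ] sdTz 0.031 F [ 0.07 -0.21 -0.25] yaw -167.82 q7 -2.13 pos [ 0.6487 -0.0413  0.1154] t 26.85
```

arm_command(commands=[0,0,0,0,0,8,0.6,0,0,0,0,0,16,0.6,0,0,0,0,0,24,0.6,0,0,0,0,0,32,0.6,0,0,0,0,0,38,0.6,0,0,0,0,0,38,0.6])

```text
t: 27.45
eef_pos: [0.6486, -0.0416, 0.1151]
tool_rot: [-0.0, -0.545, 0.839, -0.0]
contact_force: [-0.8, 0.2, 0.8]
gripper_width: 0.6
grasp_force: 0.1
```

```bash
python3 tq.py; python3 - <<'E'
from h import *
a=snap('scene','s4.png')['img'][185:285,200:320]
cv2.imwrite('pics/b4.png',(255*(cv2.resize(a,None,fx=5,fy=5,interpolation=cv2.INTER_CUBIC)[:,:,::-1]/255.)**.6).astype('uint8'))
E
```

```text
T [-0.081  0.068  0.001] sdTz 0.022 F [-0.13 -0.68 -0.25] yaw 154.14 q7 -2.73 pos [ 0.6487 -0.0413  0.1154] t 27.65
```

View pics/b4.png

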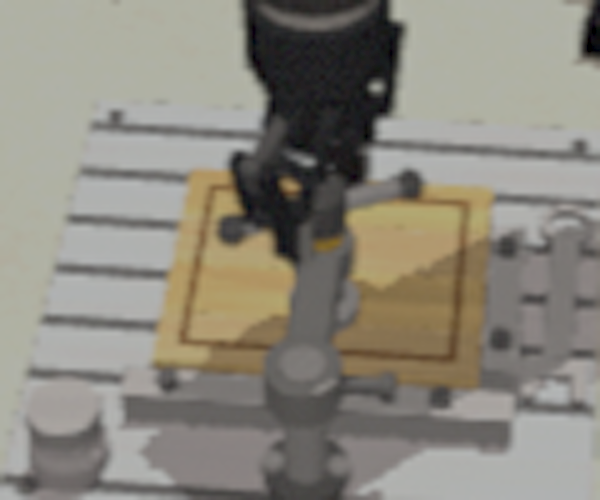

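The bar's balls are at about (232,230) and (410,183). I'll compare the bar angle with the tool angle now and earlier to make sure it is being driven.

```bash
python3 - <<'E'
from h import *
K,P=load('s4.png')
for n,p,z,t in(('now',[(232,230),(410,183)],.129,154.1),('b3',[(355,262),(312,155)],.136,63.9)):
    w=px2w(K,P,(np.array(p)+.5)/5-.5+[200,185],z);d=w[1]-w[0];a=np.degrees(np.arctan2(d[1],d[0]))-2
    print(n,w.round(4).tolist(),np.hypot(*d[:2]).round(3),a.round(1),(t-a)%180)
E
```

```text
now [[0.6695, -0.0863, 0.129], [0.6229, 0.0038, 0.129]] 0.101 115.4 38.73878426927553
b3 [[0.6906, -0.0174, 0.136], [0.6151, -0.0511, 0.136]] 0.083 -158.0 41.860763137848465
```

The offset is the same both times (about 39°), so the bar follows the tool: roughly 493° turned, no bite yet. I'll return for another stroke.

arm_command(commands=[0,0,0,0,0,-6,0.6,0,0,-0.045,0,0,-6,0.6,0,0,-0.045,0,0,-12,0.6,0,0,-0.045,0,0,-20,0.6,0,0,-0.045,0,0,-28,0.6,0,0,-0.045,0,0,-36,0.6,0,0,-0.045,0,0,-44,0.6,0,0,-0.045,0,0,-52,0.6])

```text
t: 28.5
eef_pos: [0.6488, -0.0411, 0.1605]
tool_rot: [-0.0, 0.859, -0.512, 0.0]
contact_force: [0.2, -0.6, 0.2]
gripper_width: 0.599
grasp_force: 0.0
```

arm_command(commands=[0,0,0,0,0,-8.5,0.6,0,0,0,0,0,-17,0.6,0,0,0,0,0,-25.5,0.6,0,0,0,0,0,-34,0.6,0,0,0,0,0,-42.5,0.6,0,0,0,0,0,-51,0.6,0,0,0,0,0,-59.5,0.6,0,0,0,0,0,-68,0.6])

```text
t: 29.3
eef_pos: [0.6488, -0.0413, 0.1607]
tool_rot: [-0.0, 0.998, 0.056, 0.0]
contact_force: [0.3, 0.0, 0.9]
gripper_width: 0.604
grasp_force: 0.0
```

arm_command(commands=[0,0,0,0,0,-8.5,0.6,0,0,0,0,0,-17,0.6,0,0,0,0,0,-25.5,0.6,0,0,0,0,0,-34,0.6,0,0,0,0,0,-42.5,0.6,0,0,0,0,0,-51,0.6,0,0,0,0,0,-59.5,0.6,0,0,0,0,0,-68,0.6])

```text
t: 30.1
eef_pos: [0.6487, -0.0414, 0.1607]
tool_rot: [0.0, 0.797, 0.604, 0.0]
contact_force: [0.8, -0.5, -0.1]
gripper_width: 0.599
grasp_force: 0.0
```

arm_command(commands=[0,0,0.025,0,0,0,0.6,0,0,0.04,0,0,0,0.6,0,0,0.046,0,0,0,0.6,0,0,0.046,0,0,8,0.6,0,0,0.046,0,0,16,0.6,0,0,0.046,0,0,24,0.6,0,0,0.046,0,0,32,0.6,0,0,0.046,0,0,32,0.6])

```text
t: 30.9
eef_pos: [0.6486, -0.0413, 0.1142]
tool_rot: [0.0, 0.934, 0.357, -0.0]
contact_force: [-0.8, -0.9, 0.7]
gripper_width: 0.601
grasp_force: 0.1
```

```bash
python3 tq.py
```

```text
T [-0.022  0.07   0.016] sdTz 0.015 F [-0.45  0.23 -0.11] yaw -49.86 q7 -0.4 pos [ 0.6488 -0.0413  0.1144] t 31.1
```

arm_command(commands=[0,0,0,0,0,8,0.6,0,0,0,0,0,16,0.6,0,0,0,0,0,24,0.6,0,0,0,0,0,30,0.6,0,0,0,0,0,30,0.6])

```text
t: 31.6
eef_pos: [0.6486, -0.0413, 0.1142]
tool_rot: [0.0, 0.995, 0.104, -0.0]
contact_force: [-0.8, -1.1, 0.3]
gripper_width: 0.601
grasp_force: 0.1
```

```bash
python3 tq.py
```

```text
T [ 0.018  0.081 -0.001] sdTz 0.029 F [-0.74  0.37 -0.09] yaw -79.87 q7 -0.83 pos [ 0.6488 -0.0413  0.1144] t 31.8
```

arm_command(commands=[0,0,0,0,0,8,0.6,0,0,0,0,0,16,0.6,0,0,0,0,0,24,0.6,0,0,0,0,0,30,0.6,0,0,0,0,0,30,0.6])

```text
t: 32.3
eef_pos: [0.6486, -0.0412, 0.114]
tool_rot: [0.0, 0.988, -0.157, -0.0]
contact_force: [-1.2, 0.4, 0.4]
gripper_width: 0.6
grasp_force: 0.4
```

```bash
python3 tq.py
```

```text
T [0.137 0.184 0.044] sdTz 0.025 F [-1.    0.33 -0.5 ] yaw -109.86 q7 -1.27 pos [ 0.6486 -0.0413  0.1143] t 32.5
```

arm_command(commands=[0,0,0,0,0,8,0.6,0,0,0,0,0,15,0.6,0,0,0,0,0,15,0.6])

```text
t: 32.8
eef_pos: [0.6488, -0.0415, 0.1142]
tool_rot: [0.0, 0.959, -0.284, 0.0]
contact_force: [-0.3, 0.3, -0.2]
gripper_width: 0.602
grasp_force: 0.2
```

```bash
python3 tq.py
```

```text
T [0.047 0.057 0.024] sdTz 0.018 F [-0.39  0.34  0.14] yaw -124.86 q7 -1.49 pos [ 0.6489 -0.0414  0.1145] t 33.0
```

arm_command(commands=[0,0,0,0,0,8,0.6,0,0,0,0,0,15,0.6,0,0,0,0,0,15,0.6])

```text
t: 33.3
eef_pos: [0.6489, -0.0418, 0.1143]
tool_rot: [0.0, 0.913, -0.407, 0.0]
contact_force: [-0.1, -0.4, -0.1]
gripper_width: 0.599
grasp_force: 0.0
```

```bash
python3 tq.py
```

```text
T [-0.05   0.003  0.029] sdTz 0.017 F [-0.19 -0.18 -0.17] yaw -139.86 q7 -1.71 pos [ 0.6488 -0.0414  0.1145] t 33.5
```

arm_command(commands=[0,0,0,0,0,8,0.6,0,0,0,0,0,16,0.6,0,0,0,0,0,24,0.6,0,0,0,0,0,24,0.6])

```text
t: 33.9
eef_pos: [0.6487, -0.0421, 0.1143]
tool_rot: [0.001, 0.809, -0.588, 0.0]
contact_force: [1.0, -0.1, 0.2]
gripper_width: 0.597
grasp_force: 0.3
```

```bash
python3 tq.py
```

```text
T [-0.353 -0.043  0.05 ] sdTz 0.05 F [ 0.97 -1.39  0.12] yaw -163.84 q7 -2.07 pos [ 0.6487 -0.0416  0.1144] t 34.1
```

arm_command(commands=[0,0,0,0,0,8,0.6,0,0,0,0,0,16,0.6,0,0,0,0,0,24,0.6,0,0,0,0,0,24,0.6])

```text
t: 34.5
eef_pos: [0.6483, -0.0425, 0.1142]
tool_rot: [-0.001, -0.668, 0.744, -0.0]
contact_force: [-0.3, -2.3, 0.1]
gripper_width: 0.6
grasp_force: 0.9
```

```bash
python3 tq.py
```

```text
T [-0.81   0.085  0.117] sdTz 0.021 F [-0.71 -3.89 -0.56] yaw 172.09 q7 -2.44 pos [ 0.6485 -0.0418  0.1144] t 34.7
```

It has bitten; torque is climbing. One more measured step, then a return for the final part.

arm_command(commands=[0,0,0,0,0,6,0.6,0,0,0,0,0,12,0.6,0,0,0,0,0,12,0.6])

```text
t: 35.0
eef_pos: [0.648, -0.0426, 0.1143]
tool_rot: [-0.001, -0.586, 0.81, -0.0]
contact_force: [-1.3, -4.5, -0.8]
gripper_width: 0.601
grasp_force: 1.9
```

```bash
python3 tq.py
```

```text
T [-1.127  0.289  0.141] sdTz 0.026 F [-1.13 -4.94 -1.11] yaw 160.03 q7 -2.63 pos [ 0.6482 -0.0422  0.1143] t 35.2
```

arm_command(commands=[0,0,0,0,0,6,0.6,0,0,0,0,0,10,0.6,0,0,0,0,0,10,0.6])

```text
t: 35.5
eef_pos: [0.6477, -0.0428, 0.1142]
tool_rot: [-0.001, -0.514, 0.858, -0.0]
contact_force: [-3.3, -6.3, -0.8]
gripper_width: 0.599
grasp_force: 2.5
```

```bash
python3 tq.py
```

```text
T [-1.167  0.624  0.161] sdTz 0.024 F [-3.2  -5.4  -0.51] yaw 150.01 q7 -2.79 pos [ 0.6477 -0.0425  0.1142] t 35.7
```

Bite is estimated at tool angle about 151° (measured clockwise) and the bar is now at about 207°, so about 34° remain. I'll return the wrist for the final part.

arm_command(commands=[0,0,0,0,0,-7,0.6,0,0,0,0,0,-8,0.6,0,0,-0.045,0,0,-8,0.6,0,0,-0.045,0,0,-16,0.6,0,0,-0.045,0,0,-24,0.6,0,0,-0.045,0,0,-32,0.6,0,0,-0.045,0,0,-40,0.6,0,0,-0.045,0,0,-48,0.6])

```text
t: 36.5
eef_pos: [0.6489, -0.0401, 0.1594]
tool_rot: [-0.001, 0.82, -0.572, -0.0]
contact_force: [-0.1, 0.4, 0.1]
gripper_width: 0.597
grasp_force: 0.0
```

arm_command(commands=[0,0,0,0,0,-8.5,0.6,0,0,0,0,0,-17,0.6,0,0,0,0,0,-25.5,0.6,0,0,0,0,0,-34,0.6,0,0,0,0,0,-42.5,0.6,0,0,0,0,0,-51,0.6,0,0,0,0,0,-59.5,0.6,0,0,0,0,0,-68,0.6])

```text
t: 37.3
eef_pos: [0.6488, -0.0402, 0.1595]
tool_rot: [-0.001, 1.0, -0.015, 0.0]
contact_force: [-0.4, 0.4, 0.3]
gripper_width: 0.603
grasp_force: 0.0
```

arm_command(commands=[0,0,0,0,0,-8.5,0.6,0,0,0,0,0,-17,0.6,0,0,0,0,0,-25.5,0.6,0,0,0,0,0,-34,0.6,0,0,0,0,0,-42.5,0.6,0,0,0,0,0,-51,0.6,0,0,0,0,0,-59.5,0.6,0,0,0,0,0,-71,0.6])

```text
t: 38.1
eef_pos: [0.6488, -0.0404, 0.1597]
tool_rot: [-0.001, 0.837, 0.547, 0.001]
contact_force: [-0.7, -0.1, -0.3]
gripper_width: 0.603
grasp_force: 0.0
```

arm_command(commands=[0,0,0.025,0,0,-3,0.6,0,0,0.04,0,0,-3,0.6,0,0,0.045,0,0,-3,0.6,0,0,0.045,0,0,-3,0.6])

```text
t: 38.5
eef_pos: [0.6481, -0.0411, 0.1135]
tool_rot: [-0.001, 0.824, 0.566, -0.001]
contact_force: [0.5, -0.2, -0.4]
gripper_width: 0.6
grasp_force: 0.0
```

```bash
python3 tq.py
```

```text
T [-0.01   0.021  0.016] sdTz 0.025 F [ 0.03 -0.23  0.76] yaw -22.96 q7 -0.01 pos [ 0.6493 -0.0414  0.1151] t 38.7
```

arm_command(commands=[0,0,0,0,0,7,0.6,0,0,0,0,0,13,0.6,0,0,0,0,0,18,0.6,0,0,0,0,0,18,0.6])

```text
t: 39.1
eef_pos: [0.6476, -0.0432, 0.1149]
tool_rot: [0.001, 0.903, 0.429, -0.001]
contact_force: [-3.1, -1.4, 1.8]
gripper_width: 0.604
grasp_force: 2.1
```

```bash
python3 tq.py
```

```text
T [-0.711  0.855  0.149] sdTz 0.026 F [-4.57 -3.96  2.54] yaw -40.97 q7 -0.27 pos [ 0.6479 -0.0429  0.1148] t 39.3
```

arm_command(commands=[0,0,0,0,0,6,0.6,0,0,0,0,0,12,0.6,0,0,0,0,0,12,0.6])

```text
t: 39.6
eef_pos: [0.6475, -0.0425, 0.1145]
tool_rot: [0.0, 0.943, 0.332, -0.001]
contact_force: [-3.9, -2.4, 2.6]
gripper_width: 0.601
grasp_force: 1.9
```

```bash
python3 tq.py
```

```text
T [-0.609  0.919  0.12 ] sdTz 0.018 F [-4.13 -2.91  1.51] yaw -52.93 q7 -0.44 pos [ 0.648  -0.0422  0.1145] t 39.8
```

arm_command(commands=[0,0,0,0,0,3,0.6,0,0,0,0,0,6,0.6])

```text
t: 40.0
eef_pos: [0.647, -0.0426, 0.1144]
tool_rot: [-0.0, 0.959, 0.283, -0.002]
contact_force: [-8.6, -3.8, 4.9]
gripper_width: 0.603
grasp_force: 10.1
```

```bash
python3 go.py .0385 .005 .114 -60; python3 - <<'E'
from h import *
a=snap('scene','s5.png')['img'][185:285,200:320]
cv2.imwrite('pics/b5.png',(255*(cv2.resize(a,None,fx=5,fy=5,interpolation=cv2.INTER_CUBIC)[:,:,::-1]/255.)**.6).astype('uint8'))
E
python3 tq.py
```

```text
shift [0.0018 0.0005 0.0004] rot [-0.07  0.17  0.99] q [-0.56  0.69  0.79  1.76 -0.59  0.95 -0.53] t 40.0 F [-8.56 -3.84  4.88] T [-0.672  1.667  0.653]
 now plate 0.0367 0.0045 z 0.1144 tool y deg in plate -59.01 w 0.6
T [-0.664  1.422  0.22 ] sdTz 0.03 F [-6.78 -3.66  3.47] yaw -58.94 q7 -0.53 pos [ 0.6472 -0.0425  0.1144] t 40.25
```

View pics/b5.png

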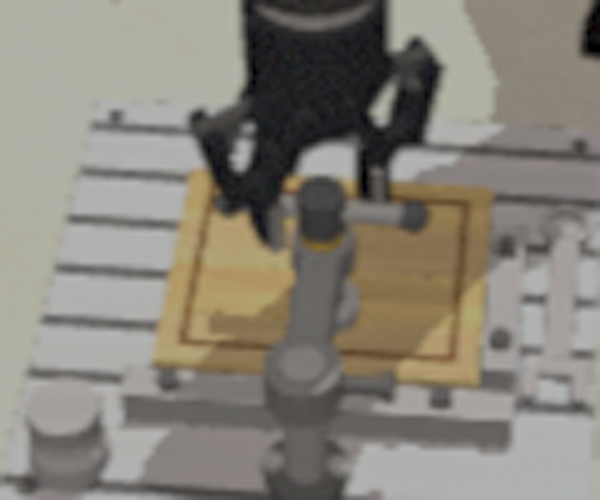

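The moving torque (0.65 N m) and the static torque trend both put the bar about 90° past the bite. In the picture it lies nearly along the fence, with balls at about (225,200) and (415,215). I'll stop turning, back off and lift.

arm_command(commands=[0,0,0,0,0,-6,0.6,0,0,0,0,0,-10,0.6,0,0,-0.03,0,0,-10,0.6,0,0,-0.07,0,0,-10,0.6,0,0,-0.11,0,0,-10,0.6,0,0,-0.15,0,0,-10,0.6,0.0,0,-0.15,0,0,-10,0.6,0,0,-0.15,0,0,-10,0.6])

```text
t: 41.05
eef_pos: [0.6498, -0.0407, 0.2656]
tool_rot: [0.0, 0.93, 0.367, 0.002]
contact_force: [-0.2, 1.1, -0.3]
gripper_width: 0.598
grasp_force: 0.0
```

```bash
python3 tq.py; python3 - <<'E'
from h import *
a=snap('scene','s6.png')['img'][185:315,100:335]
cv2.imwrite('pics/b6.png',(255*(cv2.resize(a,None,fx=3.4,fy=3.4,interpolation=cv2.INTER_CUBIC)[:,:,::-1]/255.)**.6).astype('uint8'))
E
```

```text
T [0.023 0.014 0.015] sdTz 0.025 F [ 0.09  0.11 -0.69] yaw -48.9 q7 -0.48 pos [ 0.6481 -0.0408  0.2628] t 41.25
```

View pics/b6.png

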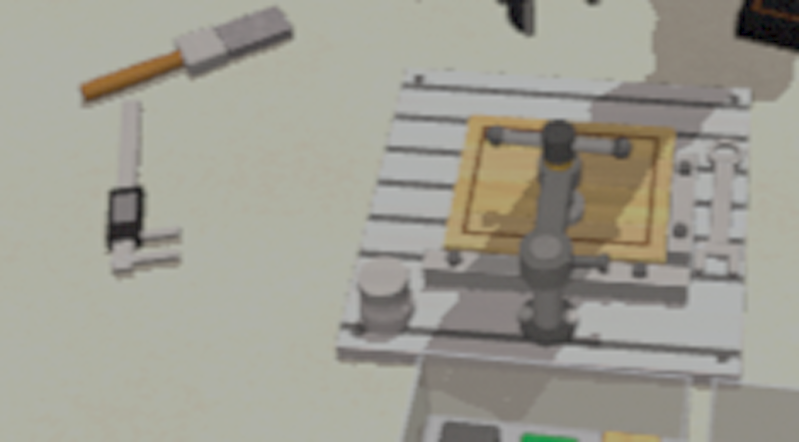

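The picture shows the blank flush and the bystanders in place. The bar's balls are at about (495,137) and (621,147). One last check of the bar angle.

```bash
python3 - <<'E'
from h import *
K,P=load('s6.png')
w=px2w(K,P,(np.array([(495,137),(621,147)])+.5)/3.4-.5+[100,185],.128);d=w[1]-w[0]
a=np.degrees(np.arctan2(d[1],d[0]))-2
print(w.round(4).tolist(),np.hypot(*d[:2]),a,'tool-equivalent',(-(a+39))%180+180)
E
```

```text
[[0.6482, -0.0921, 0.128], [0.6466, 0.0084, 0.128]] 0.10048209218128358 88.87618438635732 tool-equivalent 232.12381561364268
```

The bar ended at about 232° tool-equivalent, roughly 77–88° past the bite, which is well inside the window. Handing in.

```bash
python3 -c "
from station import hand_in
print(hand_in())"
```

```text
the job is handed in; nothing more can be done
None
```

I handed the job in at about 41 s of the 72 s allowed. By camera, the blank sits flush against the fence and stop and the listed things in the last view (spanner, tin, brush, calliper) had not moved. The clamp is an estimated 77–88° past its bite, judged from torque readings and the bar's angle; the foot's force was never measured directly, and the hand-in returned no verdict.

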